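# Tip the oily bushings into the picking corner of the tote

## Task

Swing the latch lever of the steel case right round until it is clear of the lid, and open the lid until it stands upright. Lift the tote of bushings out by its carrying bar and, well clear above the case, tilt it so that all four bushings slide into its low-walled picking corner, spilling none. Finish while still holding the tote up and tilted like that, and leave the other things on the bench where they are.

Things in the scene. Friction and masses are not known exactly. Their poses are not given: they have to be found in the camera images.
- case: grey steel case fixed to the bench, 160 (its x) x 184 (its y) x 94 mm high, walls and floor 5 mm. Origin: centre of its underside; x points away from the robot side to the hinge side, z up. Its lid is hinged along its +x top edge; a latch lever stands at its -x side. The tote stands inside it on its floor, axes roughly as the case's, 4 to 16 mm nearer its -x wall than central.
- lid (a joint): angle of the lid, a 6 mm plate over the whole case: 0 closed, grows as its -x edge rises, 1.57 upright, stops at 1.95. Stiff hinge: it stays where it is left; lifting at the tab takes about 4 N.
- lid_tab (a point): grip point on the lid's black tab, 24 mm above the lid's top face. The tab is 20 (x) x 14 (y) x 36 mm high, its centre 22 mm in from the lid's -x edge and 30 mm towards -y from its middle; point axes are the lid's own. Grip it across y; it may turn between the fingers as the lid swings.
- lid_hinge (a point): point on the lid's hinge axis (level, along the case's y), at the middle of the case's +x top edge; the tab's grip point is 138 mm from it along the lid and 30 mm above its plane
- latch (a joint): angle of the latch lever about its upright pivot: near 0 it lies along the case's +x, over the lid, and holds it shut; grows anticlockwise seen from above (its end moves to the case's +y, then -x). Past 1.35 it is clear of the lid; stops at 1.9. It stays where it is left (light friction, about 1.5 N at the peg).
- latch_peg (a point): grip point on the upright round steel peg at the end of the latch lever: peg 12 mm across, 36 mm high, this point 23 mm above the lever's top face and 13 mm below the peg's top. The peg's axis is 50 mm from the pivot.
- latch_pivot (a point): point on the latch's upright pivot axis, level with latch_peg
- tote: black plastic tote, 110 (its x) x 150 (its y) mm, walls 52 mm high and 4 mm thick, floor 4 mm, about 0.3 kg empty. Origin: centre of its underside, z up out of the tote. Round its (-x, +y) corner, the picking corner, the walls are only 30 mm high.
- tote_bar (a point): middle of the tote's carrying bar, which spans it along x above the open top: 16 mm wide (y), 18 mm high, this point 74 mm above the tote's underside. Site axes are the tote's. Grip across y.
- tote_corner (a point): inner corner of the tote at its picking corner (-x, +y), 7 mm above the inner floor. Site axes are the tote's.
- bushing0_c (a point): centre of one of the four loose oily steel bushings in the tote, 18 mm across, 14 mm high, 24 g; they slide on the tote's floor once it is tilted by some 15 degrees
- bushing1_c (a point): centre of one of the four loose oily steel bushings in the tote, 18 mm across, 14 mm high, 24 g; they slide on the tote's floor once it is tilted by some 15 degrees
- bushing2_c (a point): centre of one of the four loose oily steel bushings in the tote, 18 mm across, 14 mm high, 24 g; they slide on the tote's floor once it is tilted by some 15 degrees
- bushing3_c (a point): centre of one of the four loose oily steel bushings in the tote, 18 mm across, 14 mm high, 24 g; they slide on the tote's floor once it is tilted by some 15 degrees
- tin: closed tin can, 72 mm across, 85 mm high; loose bystander, origin under its middle
- collet: steel tapping collet standing upright, 38 mm across, 66 mm high; loose bystander, origin under its middle
- plate: drilled aluminium plate lying flat, 180 x 70 x 5 mm, along its own x; loose bystander, origin under its middle
- cup: clear plastic cup, 60 mm across, 70 mm high; loose bystander, origin under its middle
- brush: hand brush lying along its own x, yellow handle to its -x; loose bystander, origin under its middle
- wrench: steel wrench lying along its own x; loose bystander, origin under its middle

How it is judged (in metres and radians):
On the way, in this order (a step that is already met when the one before it is completed fails the run):
1. the latch lever is swung clear of the lid, the lid still shut (value of joint latch above 1.35 rad and value of joint lid below 0.1 rad), for 0.1 s.
2. the lid is opened upright (value of joint lid above 1.25 rad), for 0.1 s.
3. the tote is lifted out of the case by the gripper (height (world z) of tote above 0.1 m and contact force between the fingers and tote above 1 N), for 0.2 s.
At the end, for the whole second after the job is handed in: Lever past 1.35 and lid past 1.15 rad. Tote held by the fingers, underside centre over 130 mm up, not touching the case; -x side and +y side each tilted down over 8 degrees, total tilt under 49; every bushing centre within 72 mm of the inner picking corner, for a second (value of joint latch above 1.35 rad and value of joint lid above 1.15 rad and height (world z) of tote above 0.13 m and contact force between the fingers and tote above 1 N and contact force between tote and case below 0.2 N and angle between tote's own z axis and vertical below 0.85 rad and angle between tote's own x axis and vertical below 1.43 rad and angle between tote's own y axis and vertical above 1.71 rad and distance between each of bushing0_c, bushing1_c, bushing2_c, bushing3_c and tote_corner below 0.072 m); the arm keeps its last pose, push and grip.
It fails at once if a bystander is shifted by more than 30 mm (distance of any of tin, collet, plate, cup, brush, wrench from where it was at the start of the episode above 0.03 m).
It also fails if it takes over 67 s, if anything falls off the work surface, if the arm or the gripper's body presses on something with over 40 N, if the wrist force passes 120 N, or if a joint passes its speed limit or range.

## Robot

A 7-joint arm with a two-finger parallel gripper is mounted at the origin on the work surface. World frame = base frame: x ahead of the robot, y to its left, z up, the work surface at z = 0. Lengths are in mm, angles in rad, forces in N, time in s.
With the tool pointing down it reaches from about 425 to 950 mm from the base axis. Payload 4.7 kg.
Tool frame: the origin (TCP) lies at the very end of the fingers, on their centre line; the grasp point (between the pads) lies 19 mm behind it; z points along the fingers, y is the line along which they close (so a half turn about z gives the same grasp; the last joint's range is limited). The gripper opens to 87 mm and grips with 3 to 60 N. Pads are 19 mm wide; open, the fingers measure 117 mm over their backs; the gripper's body (75 mm by 190 mm) begins 51 mm behind the grasp point.
Start: joints at [-1.292, 0.469, -0.049, 1.532, 0.024, 1.141, -0.082], TCP at [204.459, 643.309, 222.573] pointing down, gripper open.
Joint ranges: [-2.59, 2.59], [-0.33, 1.99], [-1.39, 1.29], [0.1, 2.45], [-1.04, 4.18], [0.21, 1.99], [-2.66, 2.66]. Speed limits (rad/s): [2.57, 2.57, 3.14, 3.14, 3.14, 3.14, 3.14].

## Interface

Orientations are given as a unit quaternion [x, y, z, w].
In Python, from workcell import manip gives the robot as it stands. The module is installed in compiled form; this text tells all that it offers. Calls block until the motion is done:
- manip.reach(position, orientation): joint-space move of the TCP to a pose.
- manip.move_linear(position, frame=None, speed=150): straight line of the TCP; frame=None keeps the orientation; speed is the mean speed in mm/s.
- manip.set_joints(angles): joint-space move.
- manip.set_gripper(opening, squeeze=None): finger opening in mm; squeeze is the grip in N (None keeps the last); returns when the fingers have stopped.
- manip.sleep(seconds).
- manip.solve_ik(position, orientation): joint angles nearest the present ones, or None.
- manip.read_state(): the state.
- manip.grab_frame(name): name is "scene" or "side" or "wrist"; returns (picture, depth): 420x560x3 uint8, red, green, blue; 420x560 float32, mm along the optical axis (not along the pixel's ray), 0 where there is no reading.
- manip.calibration(name): a dict with "K" (3x3 intrinsics, pixels), "pose" (4x4, takes a point from camera to world coordinates). Camera axes: x right, y up, looking along -z (the intrinsics and any distortion apply to the point x, -y, -z); pixel columns grow to the right and rows downward; lengths in mm; the calibration is good to about 2 mm. A picture is of the moment at which its call begins: read the wrist's pose just before it. calibration takes no time and is no camera call; for the wrist camera it gives the pose at the moment of the call.
A pose or a line that the arm cannot do raises manip.MotionError and nothing moves.
- manip.sign_off(): hands the job in; it is judged then, once.
The state is a dict: "clock": time; "joint_pos": joint angles; "joint_velocities": joint speeds; "joint_efforts": joint torques, N m; "tool_pos": TCP position; "ee_rot": TCP orientation; "contact_force": force on the tool from outside, world axes, zero at the start; "moment": the same for the moment, N m; "opening": finger opening in mm; "gripper_force": force on a finger pad.
Only numpy, scipy, OpenCV 4.12 (cv2) and the standard library are available. Lean on these libraries where they do the work, as an engineer would, in place of code of your own. Each camera call takes 0.05 s, during which the arm holds its last target. There are 200 camera calls.

## Working session

There is one attempt and no reset: what is moved stays moved. The work goes in short steps, each a Python script; the robot and the scene stay as the last script left them, time stands still between calls to the robot, and variables do not carry over. Pictures are saved under pics/ and viewed, at most 10 in all, crops included, and the job is handed in when it is done.

```bash
mkdir -p pics
python3 - <<'E'
from workcell import manip
import cv2,numpy as np
s=manip.read_state();print(s['clock'],s['tool_pos'],s['ee_rot'])
for n in("scene","side"):
    p,d=manip.grab_frame(n);c=manip.calibration(n)
    cv2.imwrite(f'pics/{n}0.png',p[:,:,::-1]);np.savez(f'{n}0.npz',p=p,d=d,K=c['K'],T=c['pose']);print(n,{k:np.round(np.array(v),3).tolist() for k,v in c.items()})
E
```

```text
0.0 [204.31146245 642.70984757 221.48111345] [ 1.53295631e-01  9.88179884e-01 -9.73953918e-04 -1.35766771e-04]
scene {'K': [[421.456, 0.0, 282.239], [0.0, 421.456, 205.687], [0.0, 0.0, 1.0]], 'pose': [[0.858, -0.365, 0.362, 1016.339], [0.514, 0.629, -0.584, -730.443], [-0.014, 0.687, 0.727, 972.132], [0.0, 0.0, 0.0, 1.0]]}
side {'K': [[458.153, 0.0, 279.319], [0.0, 458.153, 211.964], [0.0, 0.0, 1.0]], 'pose': [[-0.853, 0.292, -0.433, -127.626], [-0.522, -0.468, 0.713, 1135.116], [0.006, 0.834, 0.552, 991.319], [0.0, 0.0, 0.0, 1.0]]}
```

View pics/scene0.png

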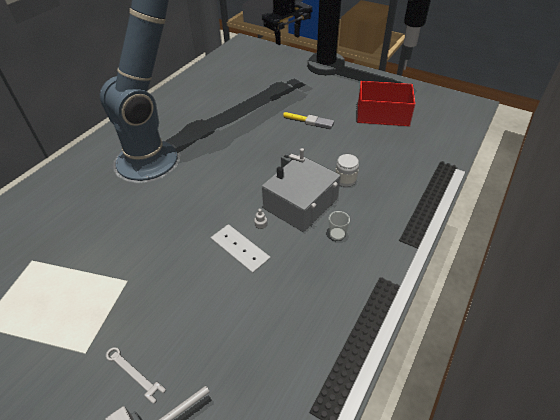

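View pics/side0.png

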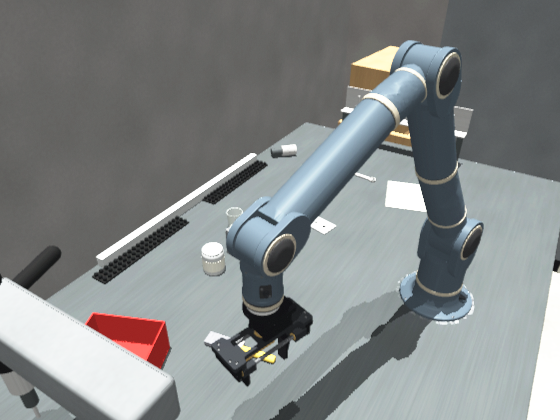

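The scene view shows the case at about (302,192), its tab at (281,172) and the peg near (302,154). The tin is at (347,170), the cup at (339,226), the collet at (260,218) and the plate at (241,247). In the side view the arm hides the case. I'll measure from the scene depth next.

```bash
cat > h.py <<'E'
import numpy as np,cv2
def pts(p,d,K,T):
    v,u=np.mgrid[:d.shape[0],:d.shape[1]]
    c=np.stack([(u-K[0,2])/K[0,0]*d,-(v-K[1,2])/K[1,1]*d,-d],-1)
    return c@T[:3,:3].T+T[:3,3]
def load(f):
    z=np.load(f);return z['p'],z['d'],z['K'],z['T']
def pix(X,K,T):
    c=(np.asarray(X)-T[:3,3])@T[:3,:3]
    return K[0,2]-K[0,0]*c[...,0]/c[...,2],K[1,2]+K[1,1]*c[...,1]/c[...,2]
E
python3 - <<'E'
from h import *
a=load('scene0.npz');P=pts(*a);p=a[0]
np.set_printoptions(suppress=True,precision=1)
for n,(u,v) in dict(lid=(305,182),bench=(200,210),tab=(281,169),peg=(302,152),tin=(347,160),cup=(339,236),col=(260,212),plate=(241,247),brush=(310,121)).items(): print(n,P[v,u])
z=P[...,2];m=((abs(z-z[182,305])<4)).astype(np.uint8);m[:130]=0;m[240:]=0;m[:,:240]=0;m[:,360:]=0
n,l,st,c=cv2.connectedComponentsWithStats(m);k=l[182,305];Q=P[l==k];print(st[k],np.median(Q[:,2]))
r=cv2.minAreaRect(Q[:,:2].astype(np.float32));print(r,cv2.boxPoints(r))
M=(z>105)&(np.linalg.norm(P[...,:2]-Q[:,:2].mean(0),axis=-1)<180)&(z<180)
vv,uu=np.nonzero(M)
for i in range(len(vv)):
    if 130<vv[i]<200 and uu[i]<325: print(uu[i],vv[i],P[vv[i],uu[i]],p[vv[i],uu[i]].sum()//3,end=' | ')
cv2.imwrite('pics/crop0.png',cv2.resize(p[130:250,235:375,::-1],None,fx=5,fy=5,interpolation=cv2.INTER_CUBIC))
E
```

```text
lid [592.1  86.6 102.4]
bench [316.2 -94.4  -1.7]
tab [520.1  67.9 136.7]
peg [538.8 162.5 141.9]
tin [652.3 257.1  88.1]
cup [747.1  13.6  20. ]
col [518.3 -51.4  59.1]
plate [ 517.4 -155.8    7.5]
brush [404.9 471.4  19.9]
[ 262  155   78   55 2127] 101.43535340302867
((560.03271484375, 93.43094635009766), (187.45701599121094, 196.489990234375), 81.81932067871094) [[449.5  14.6]
 [643.9 -13.3]
 [670.6 172.2]
 [476.1 200.2]]
301 148 [530.6 170.5 148.7] 164 | 302 148 [534.3 170.2 150.4] 175 | 300 149 [531.6 162.4 150.8] 173 | 301 149 [532.2 167.8 147.3] 212 | 302 149 [535.7 167.7 148.8] 215 | 303 149 [536.7 172.5 145.8] 202 | 300 150 [530.3 165.1 144.5] 113 | 301 150 [535.1 162.5 148.3] 161 | 302 150 [538.8 162.2 150. ] 170 | 303 150 [539.3 167.8 146.3] 135 | 286 151 [476.  171.6 113.8] 102 | 287 151 [480.3 170.6 116.3] 105 | 288 151 [481.2 175.3 113.4] 102 | 300 151 [529.3 167.  138.8] 80 | 301 151 [535.2 162.5 144.3] 89 | 302 151 [539.  162.  146.3] 95 | 303 151 [539.8 166.9 143.1] 88 | 285 152 [476.  165.2 114.3] 103 | 286 152 [480.3 164.3 116.7] 103 | 287 152 [481.7 168.2 114.5] 
[... 6899 characters left out ...]
[519.9  61.5 109.4] 30 | 281 177 [521.6  64.4 107.9] 30 | 282 177 [524.7  65.3 108.6] 42 | 283 177 [525.4  69.9 105.2] 91 | 313 177 [603.9 115.1 105.4] 147 | 281 178 [523.1  61.9 106.5] 18 | 285 179 [535.7  64.4 106.3] 150 | 285 180 [537.5  61.4 105.4] 146 | 290 180 [550.3  69.1 105.1] 149 | 291 180 [553.   70.4 105.4] 149 | 268 181 [495.7  31.9 105.6] 150 | 305 184 [597.6  76.4 105.1] 149 | 287 185 [553.9  45.3 105.8] 145 | 267 187 [507.9   7.1 107.4] 155 | 283 187 [547.8  32.4 105.4] 145 | 301 187 [593.6  59.3 105.1] 147 | 316 188 [634.   77.4 105.4] 150 | 306 191 [614.5  51.8 105.3] 147 | 277 193 [545.3   2.4 105. ] 154 | 301 196 [612.5  25.4 106.6] 147 | 291 199 [593.1   1.3 105.5] 146 |
```

View pics/crop0.png

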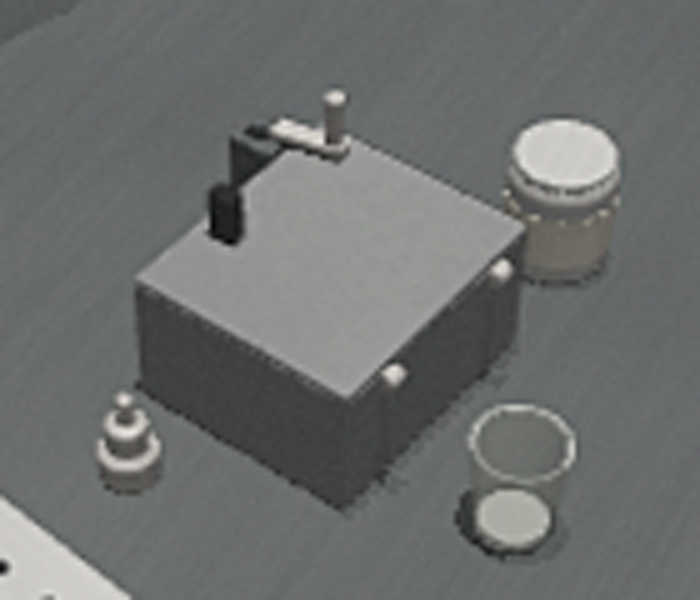

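The crop shows the tab at full-image (280,172), the peg top at (302,149) and the lever pivot near (287,155). The lid corners are at (262,186), (304,209) and (340,176). I'll cast these rays for a first estimate, then look from above with the wrist camera.

```bash
cat >> h.py <<'E'
from scipy.spatial.transform import Rotation as R
def ray(u,v,z,K,T):
    d=T[:3,:3]@np.array([(u-K[0,2])/K[0,0],-(v-K[1,2])/K[1,1],-1.]);o=T[:3,3]
    return o+d*(z-o[2])/d[2]
def down(psi):   # tool down, closing axis y at yaw psi
    y=np.array([np.cos(psi),np.sin(psi),0]);z=np.array([0,0,-1.]);return R.from_matrix(np.stack([np.cross(y,z),y,z],1))
def save(manip,name,tag,view=True):
    c=manip.calibration(name);p,d=manip.grab_frame(name)
    cv2.imwrite(f'pics/{name}{tag}.png',p[:,:,::-1]);np.savez(f'{name}{tag}.npz',p=p,d=d,K=c['K'],T=c['pose'])
E
python3 - <<'E'
from h import *
from workcell import manip
p,d,K,T=load('scene0.npz')
L,F,Rr,B=[ray(u,v,100,K,T) for u,v in((262.4,185.6),(304.4,209.4),(339.8,176),(307,158))]
print(L,F,Rr,B,np.linalg.norm(F-L),np.linalg.norm(Rr-F))
ex=F-L;psi=np.arctan2(ex[1],ex[0]);e2=Rr-F;print(psi,np.arctan2(e2[1],e2[0])-np.pi/2,(L+Rr)/2)
c=manip.calibration('wrist');s=manip.read_state()
Rt=R.from_quat(s['ee_rot']);print('cam in tool',Rt.inv().apply(np.array(c['pose'])[:3,3]-s['tool_pos']),(Rt.inv().as_matrix()@np.array(c['pose'])[:3,:3]).round(2),c['K'][0][0])
for a in (psi+np.pi/2,psi-np.pi/2):
    C=(L+Rr)/2; q=manip.solve_ik([C[0]-60,C[1],400],down(a).as_quat());print(a,q)
E
```

```text
[488.50417825  11.54826075 100.        ] [643.60423067 -10.5058002  100.        ] [669.77499658 164.99295342 100.        ] [543.00617486 189.36027727 100.        ] 156.66016680251943 177.43934600868926
-0.14124562356142364 -0.14803138480170341 [579.13958742  88.27060708 100.        ]
cam in tool [  74.37762927   -0.60110628 -161.14414233] [[ 0.    0.96  0.28]
 [ 1.    0.   -0.  ]
 [-0.    0.28 -0.96]] 289.0656310745183
1.4295507032334729 [-0.62257004  0.10833067  0.42061413  1.63239867 -0.0447362   1.41039906
  1.23255718]
-1.7120419503563202 [-0.86213006  0.11506881  0.69518134  1.64318644 -0.07456818  1.41031996
 -1.87031569]
```

Run:
```python
from h import *
from workcell import manip
manip.reach([530,100,320],down(-0.145+np.pi/2).as_quat())
save(manip,'wrist','1');s=manip.read_state();print(s['clock'],s['tool_pos'],s['joint_pos'])
```

```text
2.4333 [529.87342936 101.16542156 319.75052941] [-0.58455657  0.17099068  0.37151794  1.73960784 -0.06544499  1.24350475
  1.23083039]
```

View pics/wrist1.png

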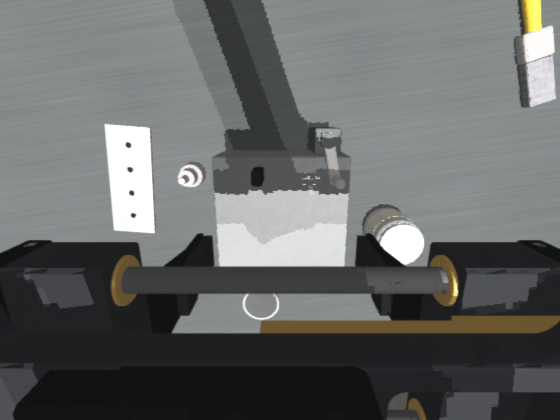

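The wrist view (up is towards the robot) shows the tab at (258,177), the peg at about (340,184), the pivot at about (328,135) and the lid edge at row 155. I'll enlarge it to get exact pixels.

Run:
```python
from h import *
p,d,K,T=load('wrist1.npz')
c=p[115:235,200:360,::-1].astype(float)
cv2.imwrite('pics/c1.png',cv2.resize((255*(c/255)**.6).astype(np.uint8),None,fx=5,fy=5,interpolation=cv2.INTER_CUBIC))
P=pts(p,d,K,T);z=P[...,2]
np.set_printoptions(suppress=True,precision=1)
m=(z>94)&(z<106);m[:150]=0;m[235:]=0;m[:,:205]=0;m[:,360:]=0;m[:185,310:]=0
for r in(165,175,195,215,230):
    u=np.nonzero(m[r])[0];print(r,u.min(),u.max(),P[r,u.min()],P[r,u.max()])
for nm,M in dict(tab=(z>128)&(z<150),peg=(z>128)&(z<160),lever=(z>107)&(z<118)).items():
    M=M.copy();M[:115]=0;M[200:]=0;M[:,:200]=0;M[:,360:]=0
    if nm=='tab':M[:,290:]=0
    else:M[:,:290]=0
    v,u=np.nonzero(M);print(nm,len(v),u.min(),u.max(),v.min(),v.max(),P[M].mean(0),P[M].min(0),P[M].max(0))
```

```text
165 212 309 [497.1   8.4  97.6] [515.2 135.7  99.1]
175 213 309 [510.3   7.1  98.6] [528.3 134.1  99.6]
195 215 348 [537.6   4.2  99. ] [563.3 183.3  99.4]
215 216 347 [565.8  -0.4  99.1] [591.9 179.8  98.5]
230 217 346 [587.7  -3.6  99.2] [613.9 176.5  98.7]
tab 191 251 262 170 186 [516.1  68.5 134.8] [506.4  60.5 128.5] [527.1  75.9 137.3]
peg 109 334 345 177 188 [534.3 165.9 142.9] [529.8 160.9 128.2] [540.5 172.2 147.6]
lever 552 321 340 132 184 [503.4 164.1 110.7] [476.  153.4 107.1] [542.9 173.6 117.5]
```

View pics/c1.png

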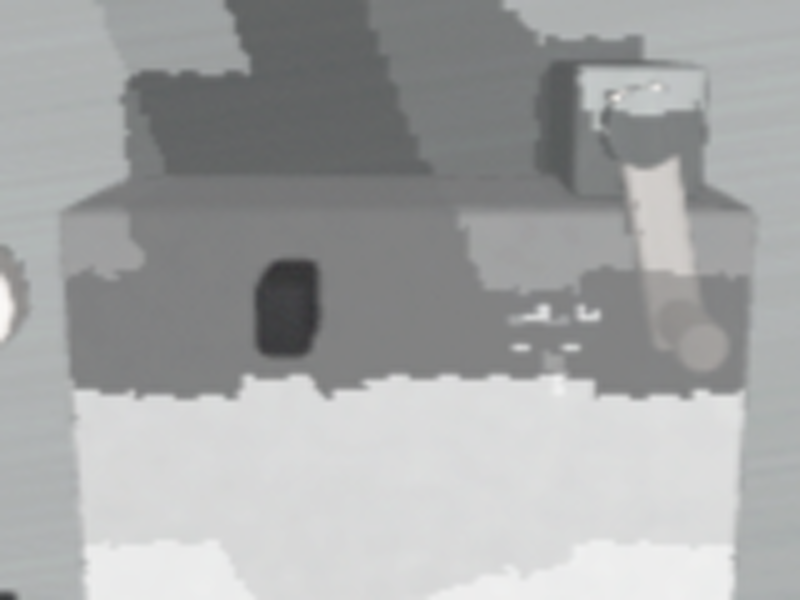

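The crop shows the peg-top centre at full-image (340.6,184), the pivot disc centre at (331,140.4), the lid's -x corners at (212,157) and (351,157), and the tab top at about (257,175).

Run:
```python
from h import *
p,d,K,T=load('wrist1.npz')
np.set_printoptions(suppress=True,precision=2)
peg=ray(340.6,184,148,K,T);piv=ray(331,140.4,113,K,T);a=ray(212,157,100,K,T);b=ray(351,157,100,K,T)
print(peg,piv,np.linalg.norm((peg-piv)[:2]),a,b,np.linalg.norm(a-b))
e=b-a;th=np.arctan2(e[1],e[0])-np.pi/2;x=np.array([np.cos(th),np.sin(th),0]);y=np.array([-x[1],x[0],0])
m=(a+b)/2;print('th',th,'centre',m+80*x,'hinge',m+160*x,'tab',m+22*x-30*y)
P=pts(p,d,K,T)
M=P[165:190,248:266].reshape(-1,3);M=M[(M[:,2]>130)];print('tab top',np.median(M,0),M[:,2].max(),(M.max(0)+M.min(0))/2,len(M))
w=(peg-piv);print('latch angle',np.arctan2(w[1],w[0])-th)
# scene peg check
q=load('scene0.npz');print('scene peg',ray(301.7,149.5,148,q[2],q[3]))
```

```text
[535.07 166.62 148.  ] [486.48 165.57 113.  ] 48.605469300376534 [486.53  11.2  100.  ] [512.46 191.32 100.  ] 181.97215687080364
th -0.14298797733497381 centre [578.68  89.86 100.  ] hinge [657.86  78.46 100.  ] tab [516.99  68.43 100.  ]
tab top [515.95  68.72 135.1 ] 480.93727648606995 [491.61  85.81 305.89] 191
latch angle 0.16455894344546285
scene peg [535.66 165.99 148.  ]
```

Run:
```python
from h import *
from workcell import manip
np.set_printoptions(suppress=True,precision=1)
peg=np.array([535.3,166.4]);piv=np.array([486.2,165.5]);u=(peg-piv)/np.linalg.norm(peg-piv);piv=peg-50*u
manip.set_gripper(45,10)
manip.reach([*peg,190],down(-0.143+np.pi/2).as_quat());manip.move_linear([*peg,117],speed=120)
manip.set_gripper(0,10);s=manip.read_state();print(s['clock'],s['opening'],s['tool_pos'],s['contact_force'])
a0=np.arctan2(u[1],u[0])
for da in np.linspace(0,1.52,9)[1:]:
    manip.move_linear([*(piv+50*np.array([np.cos(a0+da),np.sin(a0+da)])),117],speed=90)
    s=manip.read_state();print(s['clock'],s['tool_pos'],s['contact_force'],s['opening'])
save(manip,'scene','2')
p=cv2.imread('pics/scene2.png');cv2.imwrite('pics/c2.png',cv2.resize(p[90:250,215:375],None,fx=3.5,fy=3.5,interpolation=cv2.INTER_CUBIC))
```

```text
5.4583 11.230379584421996 [535.5 166.6 117.1] [ 1.2 -0.7 -0.2]
5.7167 [534.8 176.5 117.2] [ 2.7 -1.  -0.2] 11.390779744843842
5.975 [531.3 185.6 117.2] [ 1.6 -0.1  0.9] 11.714755779779246
6.2333 [526.4 193.7 117.1] [-0.1 -1.1  3.7] 11.87012190823483
6.4917 [520.2 200.7 117.1] [-1.4 -1.6  4.6] 11.560376637126586
6.75 [512.9 206.4 117.1] [-2.2 -2.1  4.7] 11.417258743120271
7.0083 [504.5 210.6 117.1] [-1.1 -4.1  5.5] 11.315467764731324
7.2667 [495.7 213.1 117.1] [-0.9 -5.2  6. ] 11.676261870300078
7.525 [486.5 213.7 117. ] [-0.2 -5.7  6.5] 11.4685101976161
```

View pics/c2.png

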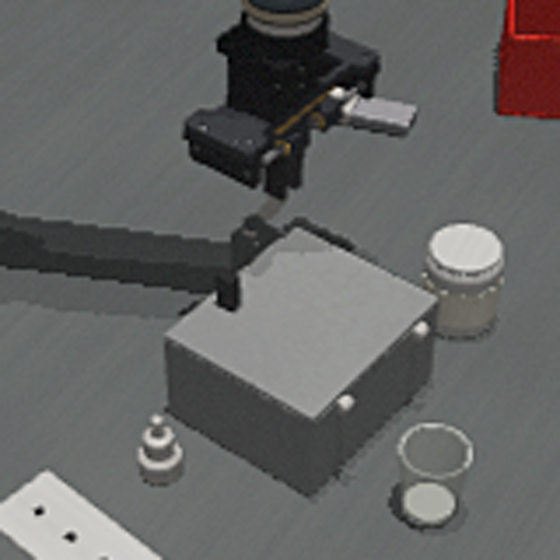

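The lever is now off the lid, with its peg on the case's -x/+y side. Next is the lid.

Run:
```python
from h import *
from workcell import manip
np.set_printoptions(suppress=True,precision=1)
th=-0.143;x=np.array([np.cos(th),np.sin(th)])
tab=np.array([516.4,68.6]);H=tab+138*x;L,h=138,32
def tp(t): return np.array([*(H+x*(-L*np.cos(t)+h*np.sin(t))),94+L*np.sin(t)+h*np.cos(t)-19])
Q=down(th+np.pi/2).as_quat()
print([manip.solve_ik(tp(t),Q) is not None for t in(0,.8,1.6)],manip.solve_ik(tp(1.6)+[0,0,80],Q))
manip.set_gripper(45);s=manip.read_state();manip.move_linear(s['tool_pos']+np.array([0,0,55]),speed=150)
manip.reach([*tab,175],Q);manip.move_linear(tp(0),speed=120)
manip.set_gripper(0,20);s=manip.read_state();print(s['clock'],s['opening'],s['tool_pos'],s['contact_force'])
for t in np.linspace(0,1.6,13)[1:]:
    manip.move_linear(tp(t),speed=110)
    s=manip.read_state();print(round(t,2),s['clock'],s['tool_pos']-tp(t),s['contact_force'],s['opening'])
save(manip,'scene','3')
```

```text
[True, True, True] [-0.4  0.5  0.4  1.4 -0.2  1.3  1.4]
10.95 14.28460617883377 [516.5  68.6 107.2] [-0.5 -0.7  2.1]
0.13 11.275 [-1.   0.1 -0.1] [-3.9  0.9  4.1] 13.897760251689922
0.27 11.6 [-1.5  0.1 -0.1] [-6.4 -0.2  3.2] 13.511514114661226
0.4 11.925 [-1.6  0.2  0.1] [-8.   1.3  5.6] 13.718694570644658
0.53 12.25 [-1.2  0.2  0.5] [-7.5  0.5  6. ] 13.517229610841808
0.67 12.575 [-0.6  0.1  0.8] [-6.4 -0.1  6.2] 13.730260921150442
0.8 12.9 [ 0.4 -0.   1.1] [-5.   0.9  6.2] 14.036484445952238
0.93 13.225 [ 1.2 -0.1  1.1] [-2.4  1.2  5.4] 13.797793766385505
1.07 13.55 [ 1.3 -0.2  0.8] [-0.4 -0.4  5.9] 14.016665955296258
1.2 13.875 [ 0.9 -0.1  0.3] [ 0.1 -0.2  4.2] 13.604620402080789
1.33 14.2 [0.6 0.  0.1] [1.3 0.7 2.9] 14.042415498732044
1.47 14.525 [ 0.5  0.  -0.1] [0.5 0.  2.7] 13.561243778636952
1.6 14.85 [ 0.4  0.1 -0.2] [ 1.6 -0.   1.5] 13.870613269215278
```

Run:
```python
from h import *
from workcell import manip
Q=down(-0.143+np.pi/2).as_quat()
manip.set_gripper(45);s=manip.read_state();manip.move_linear(s['tool_pos']+np.array([0,0,95]),speed=150)
manip.move_linear([515,100,315],speed=200)
save(manip,'wrist','4');print(manip.read_state()['clock'])
p=cv2.imread('pics/wrist4.png');c=p[110:260,180:380].astype(float)
cv2.imwrite('pics/c4.png',cv2.resize((255*(c/255)**.6).astype(np.uint8),None,fx=4,fy=4,interpolation=cv2.INTER_CUBIC))
```

```text
17.625
```

View pics/c4.png

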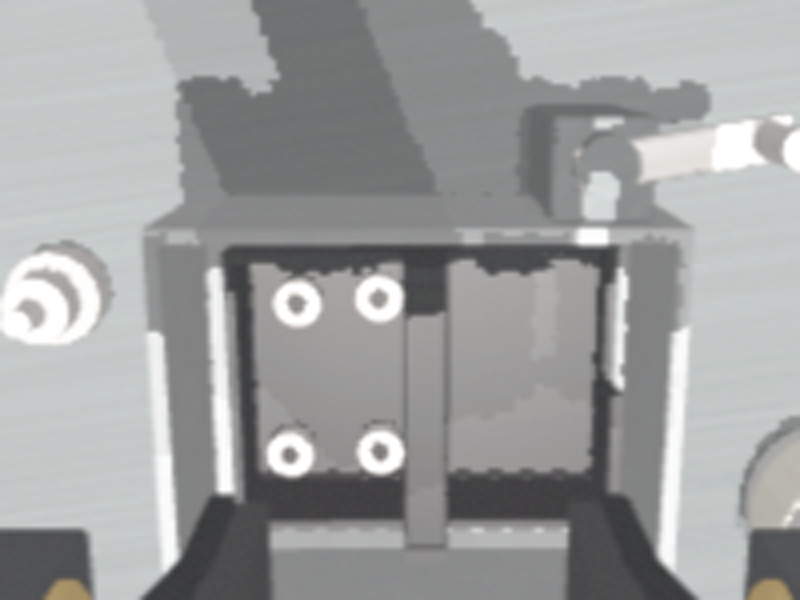

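The crop shows the tote bar running vertically at columns 405–447, from row ~250 (-x end) to row ~547 (+x end). The four bushings all lie in the tote's -y half. The lever is clear, pointing right (+y).

Run:
```python
from h import *
p,d,K,T=load('wrist4.npz')
np.set_printoptions(suppress=True,precision=2)
f=lambda u,v,z:ray(180+(u+.5)/4-.5,110+(v+.5)/4-.5,z,K,T)
a=f(425,250,88);b=f(426,547,88);l=f(407,420,88);r=f(447,420,88)
e=b-a;print(a,b,np.linalg.norm(e),'yaw',np.arctan2(e[1],e[0]),'w',np.linalg.norm(l-r),(l+r)/2,'mid',(a+b)/2)
# tote inner/outer walls at rim z=57
P=pts(p,d,K,T);m=abs(P[...,2]-87)<5;m[:165]=0;m[250:]=0;m[:,:270]=0;m[:,300:]=0
Q=P[m];rect=cv2.minAreaRect(Q[:,:2].astype(np.float32));print(len(Q),np.median(Q[:,2]),rect)
th=-.143;x=np.array([np.cos(th),np.sin(th)]);y=np.array([-x[1],x[0]]);C=np.array([578.68,89.86])
for q in(a,b,(l+r)/2,(a+b)/2): print('case',(q[:2]-C)@x,(q[:2]-C)@y)
s=(Q[:,:2]-C);print('bar depth case x',np.percentile(s@x,[1,99]),'y',np.percentile(s@y,[1,50,99]))
```

```text
[507.42 102.08  88.  ] [615.42  86.97  88.  ] 109.05055546170544 yaw -0.139004818043732 w 14.105501155372556 [567.34  94.21  88.  ] mid [561.42  94.52  88.  ]
851 86.97801110400388 ((559.68798828125, 92.8970947265625), (39.2137565612793, 122.21123504638672), 82.013916015625)
case -72.2752395015774 1.9394545830358114
case 36.77444565721762 2.37513023553064
case -11.846063546777 2.6842356990267406
case -17.75039692217989 2.1572924092832255
bar depth case x [-80.21  40.97] y [-12.7    2.16  10.85]
```

```bash
cat > tilt.py <<'E'
from h import *
G=np.array([535,98,325.])
def pose(a,b,yaw=-0.139,G=G):
    Rz=R.from_euler('z',yaw);t=Rz*R.from_euler('y',-a)*R.from_euler('x',-b)*Rz.inv()
    q=t*down(yaw+np.pi/2);return G+q.apply([0,0,19]),q.as_quat()
E
python3 - <<'E'
from tilt import *
from workcell import manip
np.set_printoptions(suppress=True,precision=2)
for a,b in((0,0),(.42,0),(.3,.3),(.2,.5),(.35,.4)):print(a,b,manip.solve_ik(*pose(a,b)))
q=down(-0.139+np.pi/2).as_quat()
manip.set_gripper(60);manip.reach([563.2,94.3,160],q);manip.move_linear([563.2,94.3,61],speed=120)
s=manip.read_state();print(s['clock'],s['tool_pos'],s['contact_force'])
manip.set_gripper(0,50);s=manip.read_state();print(s['opening'],s['gripper_force'],s['contact_force'])
manip.move_linear([563.2,94.3,120],speed=70);s=manip.read_state();print(s['clock'],s['opening'],s['contact_force'],s['moment'])
save(manip,'scene','5')
E
```

```text
0 0 [-0.57  0.19  0.37  1.75 -0.07  1.22  1.25]
0.42 0 [-0.69 -0.    0.32  2.01  0.29  0.78  0.9 ]
0.3 0.3 [-0.78  0.13  0.34  1.87  0.42  1.11  0.75]
0.2 0.5 [-0.8   0.25  0.34  1.77  0.45  1.31  0.75]
0.35 0.4 [-0.83  0.16  0.33  1.88  0.52  1.15  0.63]
19.9 [563.94  94.4   61.87] [-0.28 -0.15  0.04]
15.650348746298878 50.00000970438123 [-0.67  0.81 -0.52]
21.7 15.37620564610872 [-0.1   0.22 -4.36] [0.04 0.02 0.01]
```

Run:
```python
from tilt import *
from workcell import manip
np.set_printoptions(suppress=True,precision=2)
manip.move_linear([563.2,94.3,306],speed=120)
manip.move_linear(*pose(0,0),speed=100)
def to(a,b,n,a0,b0,dt):
    for k in np.linspace(0,1,n+1)[1:]:
        P,q=pose(a0+(a-a0)*k,b0+(b-b0)*k);d=np.linalg.norm(P-manip.read_state()['tool_pos'])
        manip.move_linear(P,q,speed=max(d/dt,2))
to(.42,0,2,0,0,.8);manip.sleep(.5)
to(.2,.5,3,.42,0,.7);manip.sleep(1)
to(.3,.45,1,.2,.5,.8);manip.sleep(.5)
s=manip.read_state();print(s['clock'],s['opening'],s['contact_force'],s['moment'],s['tool_pos'])
save(manip,'wrist','6');save(manip,'scene','6')
a=cv2.imread('pics/wrist6.png');b=cv2.imread('pics/scene6.png')
b=cv2.resize(b[60:260,200:400],None,fx=2,fy=2);a=cv2.resize(a[100:300,140:400],None,fx=1.5,fy=1.5)
o=np.zeros((400,800,3),np.uint8);o[:300,:390]=(255*(a/255.)**.6);o[:400,400:]=b;cv2.imwrite('pics/c6.png',o)
```

```text
31.3167 15.414138022271635 [ 0.55 -1.08 -5.23] [ 1.06  0.51 -0.02] [538.87  89.1  308.61]
```

View pics/c6.png

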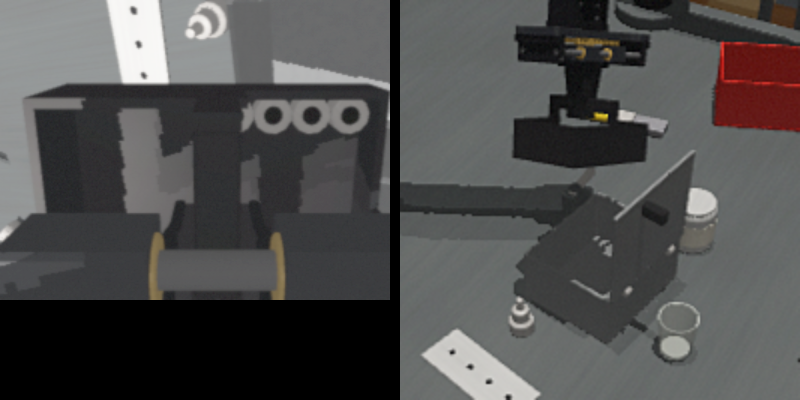

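The wrist crop (left half) shows the bushings lined up along the -x wall at (350,115), (312,115) and (272,115), with the fourth at about (240,115) partly behind the bar. In the scene crop the lid is upright, the lever is clear and nothing has spilled. I'll check the distances to the corner in the tote frame.

Run:
```python
from tilt import *
from workcell import manip
np.set_printoptions(suppress=True,precision=1)
p,d,K,T=load('wrist6.npz');s=manip.read_state();Rt=R.from_quat(s['ee_rot'])
# tote axes in tool frame: x=-tool x, y=tool y, z=-tool z ; grip point = tote (0,0,74)
M=Rt.as_matrix()*np.array([-1,1,-1]);o=s['tool_pos']-Rt.apply([0,0,19])-M@[0,0,74]
Tt=np.eye(4);Tt[:3,:3]=M.T@T[:3,:3];Tt[:3,3]=M.T@(T[:3,3]-o)
print('tote z',o,'angles x,y,z',np.arccos(M[2]))
c=np.array([-51,71,11])
for u in(350,312,272,250):
    b=ray(140+u/1.5,100+115/1.5,18,K,Tt);b[2]=11;print(b,np.linalg.norm(b-c))
P=pts(p,d,K,Tt)
for v in(165,176,190):
  for u in(305,345,373,380,385,390,395): print(u,v,P[v,u],end=';')
print()
```

```text
tote z [550.   63.4 261.3] angles x,y,z [1.3 2.  0.5]
[-38.2  61.6  11. ] 15.936758880319035
[-38.2  44.   11. ] 29.87872188841447
[-38.2  25.5  11. ] 47.22591452164372
[-38.2  15.4  11. ] 57.067954829054564
305 165 [-50.8  11.8  49.4];345 165 [-47.6  39.5  27.6];373 165 [-47.7  57.6  28.1];380 165 [-47.6  62.3  27.6];385 165 [-47.5  65.7  27. ];390 165 [-47.7  68.6  28. ];395 165 [-47.7  71.9  27.9];305 176 [-38.1  14.4  15.2];345 176 [-38.1  42.6  15. ];373 176 [-38.5  61.6  17.1];380 176 [-38.   67.3  14.6];385 176 [-38.4  70.1  16.7];390 176 [-39.6  71.2  23.1];395 176 [-40.4  72.8  27.6];305 190 [-25.1  15.6   2.4];345 190 [-24.9  46.    1.7];373 190 [-24.8  67.3   1.5];380 190 [-25.8  71.2   5.8];385 190 [-28.3  71.1  16.3];390 190 [-30.5  71.1  25.9];395 190 [-31.1  73.5  28.4];
```

```bash
python3 -c "
from workcell import manip
print(manip.read_state()['clock'],manip.sign_off())"
```

```text
the job is handed in; nothing more can be done
31.4167 None
```

I handed the job in at 31.4 s of the 67 s allowed, and sign-off returned no verdict: the latch is clear, the lid is upright, and the tote is held tilted about 260 mm up, with the bushings lined up from its picking corner, none seen spilled. The fourth bushing, partly hidden by the bar, is an estimated 65 mm from the corner (limit 72 mm).

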